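# Clamp the rivet anvil with the sunken thumbwheel

## Task

Lay the round steel rivet anvil flat in the open nest of the holder, between the V stop and the jaw, and let go of it. Then close the jaw by rolling the sunken thumbwheel towards it with the tip of the closed fingers, in as many gentle strokes as it takes, until the anvil is pushed home into the V stop and stays firmly clamped. Press lightly, never push the jaw itself, and leave the other things on the bench where they are.

Things in the scene. Friction and masses are not known exactly. Their poses are not given: they have to be found in the camera images.
- holder: anvil holder, base fixed to the bench, 90 (x) x 236 (y) mm, origin under its centre. A steel deck plate of the same outline (top 24 mm over the bench) floats on rubber mounts above it and sinks 1 mm per 4 N. On the deck from -y to +y: aluminium wheel housing, flat moving jaw, open nest, V stop. Fingers must not press on any part of it with over 20 N.
- nest (a point): point on the deck floor (24 mm over the bench, holder y +45 mm) where the centre of the anvil's underside lies once seated in the V stop (two blocks at 45 degrees, 10 mm high). Axes as the holder's. Lay the anvil on the -y side of it, towards the jaw: centre 5 to 11 mm from this point leaves room at both ends. Deck, jaw, V stop and anvil are polished and slippery, so the jaw centres the anvil as it pushes it.
- wheel_axle (a point): axle centre of the thumbwheel, 50 mm over the bench, at holder y -75 mm; axes and axle direction as the holder's x. Housing 50 (x) x 66 (y) mm, top 14 mm above this point. The wheel, 48 mm dia and 14 mm wide, knurled, is sunk in its slot: only the crown of the rim stands out and cannot be pinched. Stroking the crown to holder +y, towards the jaw, closes the jaw; the other way opens it.
- wheel_rim (a point): nominal crown of the wheel rim, 24 mm above the axle. The wheel is worn out of round: its real crown lies up to 3 mm higher or lower and changes as it turns, so find it by touch for every stroke. Rolling takes about 3.5 N along the rim; 7 to 12 N of downward pressure rolls it and clamps firmly. Friction holds it where it is left. With the anvil clamped the wheel stalls and the fingertip slips.
- jaw: flat steel moving jaw, 44 (x) x 16 (y) x 12 mm, top 36.5 mm over the bench; origin below the middle of its clamping face, 16 mm over the bench, axes as the holder's; slides along the holder's y, 0.375 mm per mm of rim travel. At the start its face is 37 to 43 mm on the -y side of the nest point; with the anvil clamped, 25 mm. To be moved by its wheel only.
- anvil: dark round steel rivet anvil (puck with dimples), 50 mm dia, 14 mm high, 0.2 to 0.4 kg, loose on the bench on the robot's left of the holder; origin at the centre of its underside, z up
- beeswax: scored cake of beeswax, 35x52x19 mm; origin at the centre of its underside; a bystander, leave it where it is
- spool: spool of rust-brown thread, 57x54x55 mm; origin at the centre of its underside; a bystander, leave it where it is
- belt_coil: coiled brown belt, 78 mm dia, 38 mm high; origin at the centre of its underside; a bystander, leave it where it is
- bone_folder: flat pointed bone tool, 31x121x9 mm; origin at the centre of its underside; a bystander, leave it where it is
Not all that is in view belongs to the job. Of the things that look like the anvil, the larger one is meant.

How it is judged:
By the outcome, as a careful person would: the job done as asked, in the order asked, and still so for the second after the job is handed in, with the robot touching nothing.
It also fails if it takes over 64 s, if anything falls off the work surface, if the arm or the gripper's body presses on something with over 40 N, if the wrist force passes 120 N, or if a joint passes its speed limit or range.

## Robot

A 7-joint arm with a two-finger parallel gripper is mounted at the origin on the work surface; the furniture and walls round the work are solid. World frame = base frame: x ahead of the robot, y to its left, z up, the work surface at z = 0. Lengths are in mm, angles in rad, forces in N, time in s.
With the tool pointing down it reaches from about 400 to 875 mm from the base axis. Payload 19.3 kg.
Tool frame: the origin (TCP) lies between the finger pads; the fingertips stand 19 mm ahead of it and the grasp point (between the pads) is the TCP; z points along the fingers, y is the direction in which the jaws open and shut (so a half turn about z gives the same grasp; the last joint's range is limited). The gripper opens to 85 mm and grips with 20 to 120 N. Pads are 22 mm wide; open, the fingers measure 114 mm over their backs; the gripper's body (76 mm by 85 mm) begins 54 mm behind the grasp point. The pads swing forward as they close: fully open they stand 13 mm farther back than shut.
Start: joints at [-1.208, 0.521, -0.036, 1.599, 0.021, 1.021, -0.113], TCP at [262.151, 567.355, 250.291] pointing down, gripper open.
Joint ranges: [-2.91, 2.91], [-0.3, 2.13], [-1.5, 1.42], [0.17, 2.43], [-1.26, 4.41], [0.16, 1.93], [-2.52, 2.52]. Speed limits (rad/s): [1.89, 1.89, 2.39, 2.39, 3.01, 3.01, 3.01].

## Interface

Orientations are given as a unit quaternion [x, y, z, w].
In Python, from workcell import env, cams, order gives the robot as it stands. The module is installed in compiled form; this text tells all that it offers.
- The arm moves only by the tool move_arm, never from a script. Its argument "series" is a list of rows, each an object of numbers: "hand": the opening in per cent of the stroke, from 0 (shut) to 100 (fully open); "dx", "dy", "dz": the shift along the tool's x, y, z in mm; "ax", "ay", "az": the turn, a rotation vector about the tool's x, y, z in rad. In form: [{"hand": .., "dx": .., "dy": .., "dz": .., "ax": .., "ay": .., "az": ..}, ...]. A call has 1 to 10 rows; each row shifts and turns the commanded pose from where the row before left it, along the tool's axes as they then stand; what a row does not reach is not made up. A row lasts 1/8 s, in which the tool goes at most 62.5 mm and 10.7 degrees, less where a joint would pass 70% of its speed; a pose out of reach is approached as far as the arm can. A call is refused whole if a number of a shift passes 62.5 or a number of a turn 0.188, either way. A call with a gripper value outside its range is refused whole. The fingers move at their own pace and stop on an object; "force" is the grip in N (left out, the last holds). Time passes only in rows, so rows that do not move let the fingers close. It gives the time, the measured TCP pose, the force and the opening at its end, in the units of the state.
- env.observe(): the state, without advancing time (a new reading comes with each control period).
- cams.grab_frame(name): name is "scene" or "side" or "wrist"; returns a dict with "frame" (480x640x3 uint8, red, green, blue), "fovy" (degrees; the focal length in pixels is half the picture's height over the tangent of half this angle, whatever the lens; pixels are square), "cx", "cy" (the principal point, pixels), "k1" (the pictures are not rectified: a ray, as slopes to the right and down, at radius r is drawn at 1 + k1 r^2 times it, then the intrinsics apply), "extrinsics" (4x4, takes a point from world to camera coordinates). Camera axes: x right, y down, z forward; pixel columns grow to the right and rows downward; lengths in mm; the calibration is good to about 2 mm. A picture is of the moment at which its call begins. There is no depth.
- order.hand_in(): hands the job in, once; it reports no verdict.
Trained networks look in the newest picture that a camera, given by its name, has taken for a name from the list of things; names that differ only in an ending like _2 or _b are one class to them, and where a whole thing is asked for, a point or a joint stands for the part that bears it (a point fixed in the world has none). Each returns a list of dicts, best first, with "conf" (0 to 1); they miss things now and then, are a little off and sometimes report something else, mostly with a low value. They report only what shows in the picture. A call takes as long as a camera call. They do not tell look-alikes from the thing itself.
- cams.boxes_of(camera, label): "location" ([column, row] in pixels, amid what is visible of it).
- cams.cut_out(camera, label): "pixels" (480x640 bool, what is visible of it) and "location" ([column, row] in pixels, amid what is visible of it).
The state is a dict: "t": time; "q": joint angles; "joint_velocities": joint speeds; "tau": joint torques, N m; "ee_pos": TCP position; "orientation": TCP orientation; "force": force on the tool from outside, world axes, zero at the start; "wrist_torque": the same for the moment, N m; "grip_width": finger opening in mm.
Only numpy, scipy, OpenCV 4.12 (cv2) and the standard library are available. Lean on these libraries where they do the work, as an engineer would, in place of code of your own. Each camera call takes 0.05 s, during which the arm holds its last target.

## Working session

There is one attempt and no reset: what is moved stays moved. The work goes in short steps, Python scripts to look and compute and a tool call to move; the robot and the scene stay as the last step left them, time stands still between calls to the robot, and variables do not carry over. Pictures are saved under pics/ and viewed, and the job is handed in when it is done.

Besides the shell and the picture viewer there is one more tool, called after ">>>" by a JSON object that holds its "method" and its "body". move_arm: Moves the arm, as the interface text tells. Its arguments: {"type":"object","properties":{"series":{"type":"array","items":{"type":"object","properties":{"hand":{"type":"number"},"dx":{"type":"number"},"dy":{"type":"number"},"dz":{"type":"number"},"ax":{"type":"number"},"ay":{"type":"number"},"az":{"type":"number"}}}},"force":{"type":"number"}},"required":["series"]}

```bash
mkdir -p pics
cat > h.py <<'E'
import numpy as np, cv2
from workcell import env, cams, order
from scipy.spatial.transform import Rotation as R
def grab(n,save=None):
    g=cams.grab_frame(n)
    if save: cv2.imwrite('pics/'+save+'.png',g['frame'][:,:,::-1])
    return g
def K(g):
    f=240/np.tan(np.radians(g['fovy'])/2); return np.array([[f,0,g['cx']],[0,f,g['cy']],[0,0,1.]])
def ray(g,px):
    k=K(g);d=np.array([(px[0]-k[0,2])/k[0,0],(px[1]-k[1,2])/k[1,1]]);u=d.copy()
    for _ in range(30): u=d/(1+g['k1']*(u@u))
    E=np.array(g['extrinsics']);Rm=E[:3,:3];o=-Rm.T@E[:3,3]
    return o,Rm.T@np.array([u[0],u[1],1.])
def atz(g,px,z):
    o,d=ray(g,px);return o+d*(z-o[2])/d[2]
def proj(g,P):
    E=np.array(g['extrinsics']);P=np.atleast_2d(P);c=P@E[:3,:3].T+E[:3,3]
    u=c[:,:2]/c[:,2:];r2=(u**2).sum(1,keepdims=True);u=u*(1+g['k1']*r2);k=K(g)
    return u*[k[0,0],k[1,1]]+[k[0,2],k[1,2]]
def st():
    s=env.observe();print('t',round(s['t'],3),'p',np.round(s['ee_pos'],1),'q',np.round(s['orientation'],4),'F',np.round(s['force'],1),'w',round(s['grip_width'],1));return s
E
python3 - <<'E'
from h import *
s=st();print(s)
for n in ['scene','side','wrist']:
    g=grab(n,n+'0');print(n,g['fovy'],g['k1'],np.round(g['extrinsics'],3).tolist())
    for l in ['holder','anvil','jaw','wheel_rim','wheel_axle','beeswax','spool','belt_coil','bone_folder']:
        b=cams.boxes_of(n,l);print(l,[(np.round(x['location'],1).tolist(),round(x['conf'],2)) for x in b[:3]])
st()
E
```

```text
t 0.0 p [262.  567.1 249.7] q [ 2.147e-01  9.767e-01 -6.000e-04 -1.000e-04] F [ 0.3 -0.3 -0.6] w 85.2
{'t': 0.0, 'q': array([-1.20820006,  0.52204012, -0.03633438,  1.60001388,  0.02119561,
        1.02109778, -0.11281979]), 'joint_velocities': array([ 0.00010562, -0.00166082, -0.00260834,  0.00150327,  0.0001421 ,
        0.00103547, -0.00092469]), 'tau': array([ 8.01547540e-04, -9.27132583e+01,  1.98044367e+00, -3.69932699e+01,
        1.78009114e-02,  8.31580139e-03, -5.08294505e-06]), 'ee_pos': array([262.02418957, 567.06604968, 249.70727145]), 'orientation': array([ 2.14725776e-01,  9.76674202e-01, -5.80481817e-04, -8.81919664e-05]), 'force': array([ 0.2682231 , -0.29195821, -0.55067935]), 'wrist_torque': array([ 0.03401281,  0.05704304, -0.01356126]), 'grip_width': 85.22893236691408}
scene 53.751346005890056 -0.03062161870287552 [[-0.57, -0.821, 0.015, 346.677], [-0.595, 0.401, -0.696, 278.878], [0.566, -0.406, -0.718, 924.227], [0.0, 0.0, 0.0, 1.0]]
holder [([343.5, 242.6], 0.95), ([343.8, 236.0], 0.26)]
anvil [([245.9, 282.0], 0.93), ([287.2, 284.3], 0.64)]
jaw [([345.6, 232.
[... 525 characters left out ...]
([327.8, 300.6], 0.27)]
wheel_rim [([324.8, 298.7], 0.89)]
wheel_axle [([328.7, 296.6], 0.77), ([269.9, 409.6], 0.4)]
beeswax [([269.0, 408.1], 0.9)]
spool [([351.3, 192.7], 0.71), ([268.6, 407.9], 0.71)]
belt_coil [([347.7, 181.9], 0.58)]
bone_folder [([322.1, 410.2], 0.96)]
wrist 66.91958784329582 -0.012726294404370994 [[0.419, 0.908, -0.0, -623.739], [0.863, -0.398, 0.312, -41.645], [0.283, -0.131, -0.95, 379.476], [0.0, 0.0, 0.0, 1.0]]
holder [([104.0, 473.0], 0.49)]
anvil []
jaw []
wheel_rim []
wheel_axle []
beeswax []
spool [([306.6, 418.5], 0.83)]
belt_coil [([376.5, 402.8], 0.82)]
bone_folder []
t 1.5 p [262.2 567.4 250.3] q [ 0.2147  0.9767 -0.     -0.    ] F [-0.4  1.3  0.1] w 85.3
```

View pics/scene0.png

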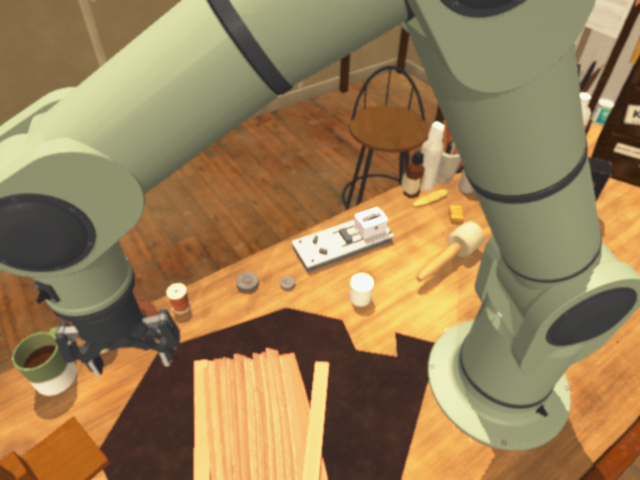

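View pics/side0.png

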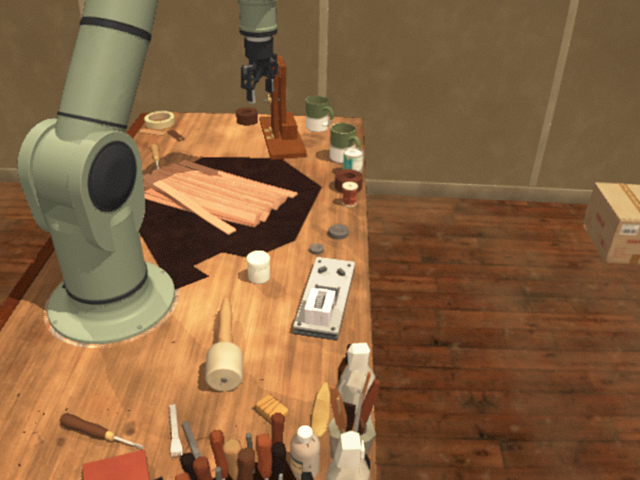

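The scene view shows the holder at about (343,240), the large anvil at (247,282) and the small look-alike at (288,284). The side view agrees: holder (325,297), anvil (339,231).

Run:
```python
from h import *
gs=grab('scene');cs=cams.cut_out('scene','anvil');hs=cams.cut_out('scene','holder')
gd=grab('side');cd=cams.cut_out('side','anvil');hd=cams.cut_out('side','holder')
for g,c in((gs,cs),(gd,cd)):
    for x in c[:3]:
        print(x['conf'],x['location'],x['pixels'].sum(),atz(g,x['location'],9))
for g,c in((gs,hs),(gd,hd)):
    for x in c[:1]: print('holder',x['conf'],x['location'],atz(g,x['location'],24))
a=cv2.resize(gs['frame'][190:310,220:420],None,fx=4,fy=4,interpolation=2)[:,:,::-1]
b=cv2.resize(gd['frame'][220:350,270:400],None,fx=4.6,fy=4.6,interpolation=2)[:,:,::-1]
cv2.imwrite('pics/sc1.png',a);cv2.imwrite('pics/sd1.png',b)
```

```text
0.75 [287.9, 282.8] 185 [431.0393799  213.19021864   9.        ]
0.68 [246.0, 282.0] 342 [486.28504463 290.78228303   9.        ]
0.5 [342.1, 228.8] 253 [493.83717292 292.82440365   9.        ]
holder 0.77 [343.6, 241.8] [452.50669509  40.29079817  24.        ]
holder 0.92 [322.6, 302.1] [456.78843619  -6.07553871  24.        ]
```

View pics/sc1.png

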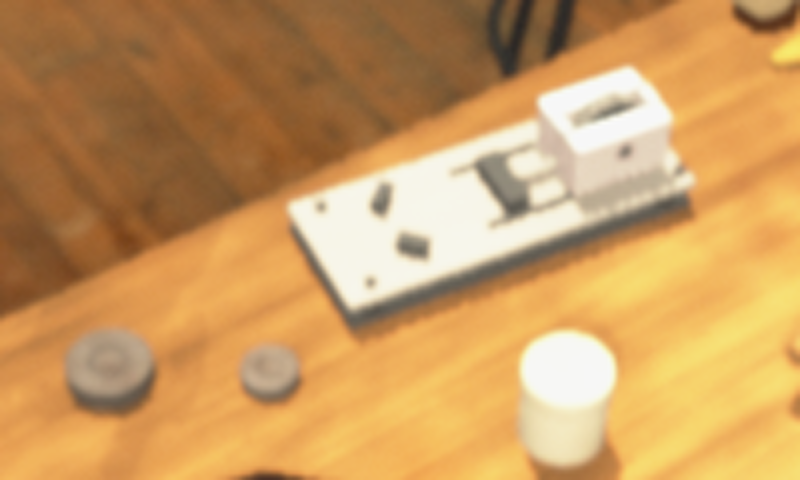

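View pics/sd1.png

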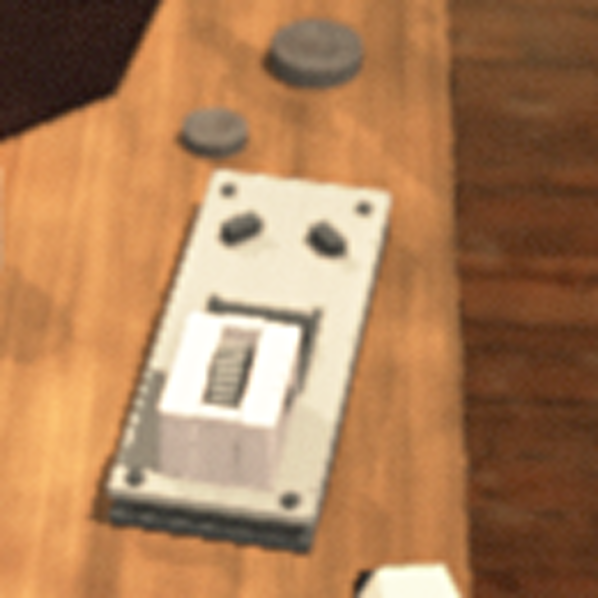

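```bash
cat > fit.py <<'E'
from h import *
from scipy.optimize import least_squares
def fit(obs,extra=True):
    # obs: list (g,[(local xyz, px)])
    def f(p):
        c,s=np.cos(p[2]),np.sin(p[2]);r=[]
        for i,(g,L) in enumerate(obs):
            P=np.array([[p[0]+c*a[0]-s*a[1],p[1]+s*a[0]+c*a[1],a[2]] for a,_ in L])
            r.append((proj(g,P)-np.array([b for _,b in L])).ravel())
        return np.concatenate(r)
    return f
E
python3 - <<'E'
from fit import *
gs=grab('scene');gd=grab('side')
S=lambda x,y:((x+.5)/4-.5+220,(y+.5)/4-.5+190)
D=lambda x,y:((x+.5)/4.6-.5+270,(y+.5)/4.6-.5+220)
LS=[((45,118,24),S(289,210)),((-45,118,24),S(351,309)),((-45,-118,24),S(693,180)),((25,-42,64),S(538,97)),((25,-108,64),S(628,67)),((-25,-108,64),S(671,118)),((-25,-42,64),S(578,148))]
LD=[((-45,118,24),D(213,172)),((45,118,24),D(391,190)),((45,-118,24),D(312,522)),((-45,-118,24),D(110,490)),((-25,-42,64),D(190,312)),((25,-42,64),D(303,325)),((25,-108,64),D(275,430)),((-25,-108,64),D(160,412))]
for o in ([(gs,LS)],[(gd,LD)],[(gs,LS),(gd,LD)]):
    r=least_squares(fit(o),[455,30,0],loss='soft_l1');print(np.round(r.x,3),np.round(r.fun,1))
# heading check + anvil via circle fits: top face center
for g,px in ((gs,S(109,358)),(gd,D(317,46))): print(atz(g,px,14))
for g,px in ((gs,S(270,365)),(gd,D(214,128))): print(atz(g,px,10))
E
```

```text
[ 4.64084e+02  3.39420e+01 -1.30000e-01] [-0.7 -0.5  0.2  0.   0.6 -0.3 -0.5  0.5 -0.  -0.   0.2 -0.4  0.1  0.7]
[ 4.62865e+02  2.83810e+01 -1.41000e-01] [-0.  -0.4  0.1  0.6  0.7 -0.5 -0.3 -0.1 -0.   0.4 -0.3  0.9  0.1 -0.5
 -0.2 -0.1]
[ 4.63301e+02  3.15890e+01 -1.39000e-01] [ 0.2 -1.1  0.9 -0.5  1.7 -0.2  0.6  0.4  1.2  0.   1.3 -0.3  1.1  0.6
  0.1 -1.2  0.2 -0.3  1.1 -1.6  0.2 -1.1  0.3 -0.5 -0.  -0.1  0.5 -1.6
  0.3 -1.2]
[488.71444458 286.65132982  14.        ]
[484.90011329 281.09309683  14.        ]
[436.07330282 212.07605364  10.        ]
[432.97357632 206.93141501  10.        ]
```

```bash
cat > plan.py <<'E'
from h import *
import json
def plan(target,yaw,n,s=None):
    # target TCP xyz, heading of tool y, n rows; straight line
    s=s or env.observe();p=np.array(s['ee_pos']);Rm=R.from_quat(s['orientation'])
    c,sn=np.cos(yaw),np.sin(yaw)
    Rt=R.from_matrix(np.array([[-sn*-1*1,c,0],[c,sn,0],[0,0,-1]]).T) if False else R.from_matrix(np.column_stack([[-sn,c,0],[c,sn,0],[0,0,-1]]))
    rv=(Rm.inv()*Rt).as_rotvec()/n
    d=(np.array(target)-p)/n;rows=[]
    for i in range(n):
        a=Rm.inv().apply(d);rows.append(dict(zip(['dx','dy','dz','ax','ay','az'],[round(float(x),1) for x in a]+[round(float(x),4) for x in rv])));Rm=Rm*R.from_rotvec(rv)
    print(json.dumps(rows))
E
python3 -c "
from plan import *
plan([487,284,200],-0.139,8)"
```

```text
[{"dx": -40.4, "dy": -20.4, "dz": 6.3, "ax": -0.0, "ay": 0.0, "az": 0.1596}, {"dx": -43.1, "dy": -13.7, "dz": 6.3, "ax": -0.0, "ay": 0.0, "az": 0.1596}, {"dx": -44.7, "dy": -6.7, "dz": 6.3, "ax": -0.0, "ay": 0.0, "az": 0.1596}, {"dx": -45.2, "dy": 0.5, "dz": 6.3, "ax": -0.0, "ay": 0.0, "az": 0.1596}, {"dx": -44.6, "dy": 7.7, "dz": 6.3, "ax": -0.0, "ay": 0.0, "az": 0.1596}, {"dx": -42.8, "dy": 14.7, "dz": 6.3, "ax": -0.0, "ay": 0.0, "az": 0.1596}, {"dx": -39.9, "dy": 21.3, "dz": 6.3, "ax": -0.0, "ay": 0.0, "az": 0.1596}, {"dx": -36.0, "dy": 27.4, "dz": 6.3, "ax": -0.0, "ay": 0.0, "az": 0.1596}]
```

View pics/wrist0.png

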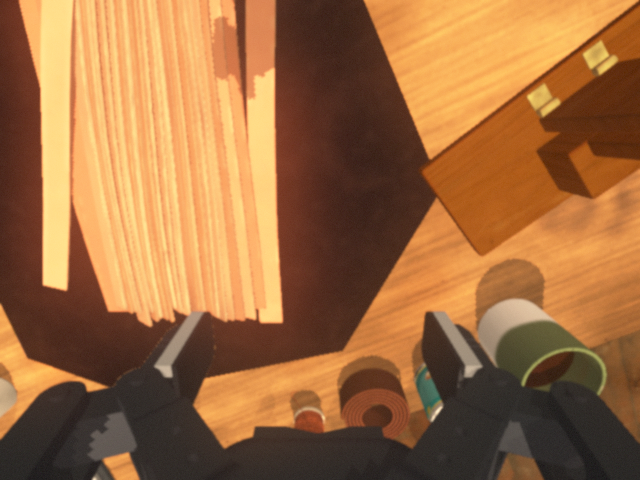

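```bash
python3 -c "
from plan import *
plan([480,225,230],-0.139,9)"
```

```text
[{"dx": -37.9, "dy": -24.4, "dz": 2.3, "ax": -0.0, "ay": 0.0, "az": 0.1419}, {"dx": -41.0, "dy": -18.8, "dz": 2.3, "ax": -0.0, "ay": 0.0, "az": 0.1419}, {"dx": -43.2, "dy": -12.8, "dz": 2.3, "ax": -0.0, "ay": 0.0, "az": 0.1419}, {"dx": -44.6, "dy": -6.5, "dz": 2.3, "ax": -0.0, "ay": 0.0, "az": 0.1419}, {"dx": -45.1, "dy": -0.2, "dz": 2.3, "ax": -0.0, "ay": 0.0, "az": 0.1419}, {"dx": -44.7, "dy": 6.2, "dz": 2.3, "ax": -0.0, "ay": 0.0, "az": 0.1419}, {"dx": -43.3, "dy": 12.5, "dz": 2.3, "ax": -0.0, "ay": 0.0, "az": 0.1419}, {"dx": -41.1, "dy": 18.5, "dz": 2.3, "ax": -0.0, "ay": 0.0, "az": 0.1419}, {"dx": -38.1, "dy": 24.1, "dz": 2.3, "ax": -0.0, "ay": 0.0, "az": 0.1419}]
```

>>> {"method": "move_arm", "body": {"series": [{"dx": -38,"dy": -24.5,"dz": 2,"az": 0.142},{"dx": -41,"dy": -19,"dz": 2,"az": 0.142},{"dx": -43,"dy": -13,"dz": 2,"az": 0.142},{"dx": -44.5,"dy": -6.5,"dz": 2,"az": 0.142},{"dx": -45,"dy": 0,"dz": 2,"az": 0.142},{"dx": -44.5,"dy": 6,"dz": 2,"az": 0.142},{"dx": -43,"dy": 12.5,"dz": 3,"az": 0.142},{"dx": -41,"dy": 18.5,"dz": 3,"az": 0.142},{"dx": -38,"dy": 24,"dz": 2,"az": 0.142},{"dx": 0}]}}

```text
invalid input at $.series[0]: expected keys hand, dx, dy, dz, ax, ay, az
```

Run:
```python
from h import *
st()
g=grab('wrist','w1')
for x in cams.cut_out('wrist','anvil'): print(x['conf'],x['location'],x['pixels'].sum(),atz(g,x['location'],11))
s=st();y=R.from_quat(s['orientation']).as_matrix();print(np.round(y,3))
```

```text
t 1.9 p [262.1 567.3 250.3] q [ 0.2147  0.9767 -0.     -0.    ] F [ 0.  -0.1 -1.3] w 85.0
t 2.0 p [262.1 567.4 250.3] q [ 0.2147  0.9767 -0.     -0.    ] F [-0.  -1.  -0.4] w 85.7
[[-0.908  0.419 -0.   ]
 [ 0.419  0.908 -0.   ]
 [ 0.    -0.    -1.   ]]
```

View pics/w1.png

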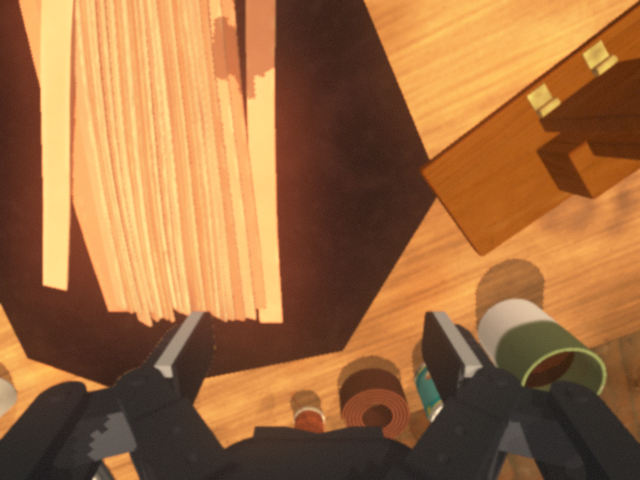

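The call was refused, so the view is unchanged. All keys are required in each row.

>>> {"method": "move_arm", "body": {"series": [{"hand": 100,"dx": -38,"dy": -24.5,"dz": 2,"ax": 0,"ay": 0,"az": 0.142},{"hand": 100,"dx": -41,"dy": -19,"dz": 2,"ax": 0,"ay": 0,"az": 0.142},{"hand": 100,"dx": -43,"dy": -13,"dz": 2,"ax": 0,"ay": 0,"az": 0.142},{"hand": 100,"dx": -44.5,"dy": -6.5,"dz": 2,"ax": 0,"ay": 0,"az": 0.142},{"hand": 100,"dx": -45,"dy": 0,"dz": 2,"ax": 0,"ay": 0,"az": 0.142},{"hand": 100,"dx": -44.5,"dy": 6,"dz": 2,"ax": 0,"ay": 0,"az": 0.142},{"hand": 100,"dx": -43,"dy": 12.5,"dz": 3,"ax": 0,"ay": 0,"az": 0.142},{"hand": 100,"dx": -41,"dy": 18.5,"dz": 3,"ax": 0,"ay": 0,"az": 0.142},{"hand": 100,"dx": -38,"dy": 24,"dz": 2,"ax": 0,"ay": 0,"az": 0.142},{"hand": 100,"dx": 0,"dy": 0,"dz": 0,"ax": 0,"ay": 0,"az": 0}]}}

```text
t: 3.25
ee_pos: [480.5, 222.5, 230.4]
orientation: [0.757, 0.653, -0.0, 0.001]
force: [0.3, 0.7, 0.3]
grip_width: 85.4
```

Run:
```python
from h import *
st()
g=grab('wrist','w2')
for x in cams.cut_out('wrist','anvil'): print(x['conf'],x['location'],x['pixels'].sum(),atz(g,x['location'],11))
s=st();y=R.from_quat(s['orientation']).as_matrix();print(np.round(y,3),np.round(s['q'],2))
```

```text
t 3.25 p [480.5 222.5 230.4] q [ 7.569e-01  6.535e-01 -0.000e+00  6.000e-04] F [0.3 0.7 0.3] w 85.4
0.92 [313.6, 138.5] 2418 [487.25402517 288.23916645  11.        ]
0.92 [272.8, 225.4] 993 [435.67834681 213.28101992  11.        ]
t 3.35 p [479.  225.7 230.3] q [ 7.546e-01  6.562e-01  0.000e+00 -1.000e-04] F [-0.8  0.6 -0.5] w 85.5
[[ 0.139  0.99  -0.   ]
 [ 0.99  -0.139  0.   ]
 [ 0.    -0.    -1.   ]] [-0.81  0.41  0.34  1.89 -0.18  0.87 -0.52]
```

View pics/w2.png

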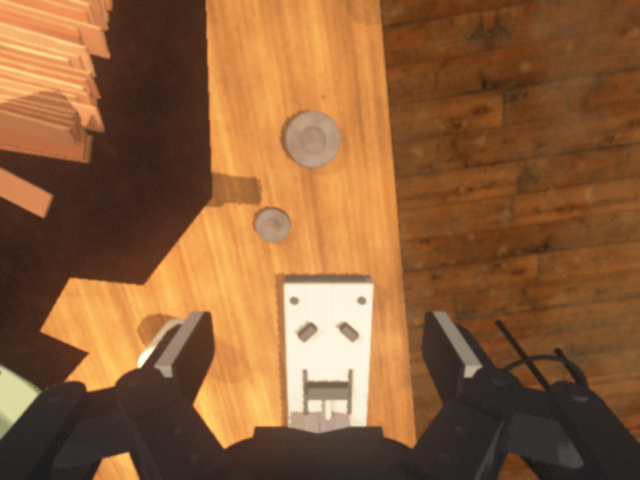

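The wrist view shows the anvil at (313,138), the small one at (272,225), and the holder top edge at (284..371, 282) with V blocks at (306,332) and (348,332).

Run:
```python
from h import *
g=grab('wrist','w3')
for x in cams.cut_out('wrist','anvil'):
    m=x['pixels'];c,_=cv2.findContours(m.astype(np.uint8),0,1);(a,b),r=cv2.minEnclosingCircle(max(c,key=len))
    print(x['conf'],x['location'],(a,b,r),atz(g,x['location'],11)[:2],atz(g,(a,b),12)[:2])
st()
cv2.imwrite('pics/w3c.png',cv2.resize(g['frame'][265:435,260:400],None,fx=3.5,fy=3.5,interpolation=2)[:,:,::-1])
cv2.imwrite('pics/w3a.png',cv2.resize(g['frame'][100:180,270:350],None,fx=5,fy=5,interpolation=2)[:,:,::-1])
```

```text
0.94 [314.3, 143.4] (316.0130310058594, 143.4652099609375, 28.6907901763916) [485.06696118 287.36420185] [486.61437215 287.13874058]
0.59 [271.2, 229.2] (275.1470642089844, 228.5, 18.1605224609375) [431.77760428 212.82058966] [435.89085158 213.24948942]
t 3.45 p [478.6 226.5 230.3] q [ 7.541e-01  6.568e-01  1.000e-04 -2.000e-04] F [-0.6  0.9  0. ] w 85.1
```

View pics/w3c.png

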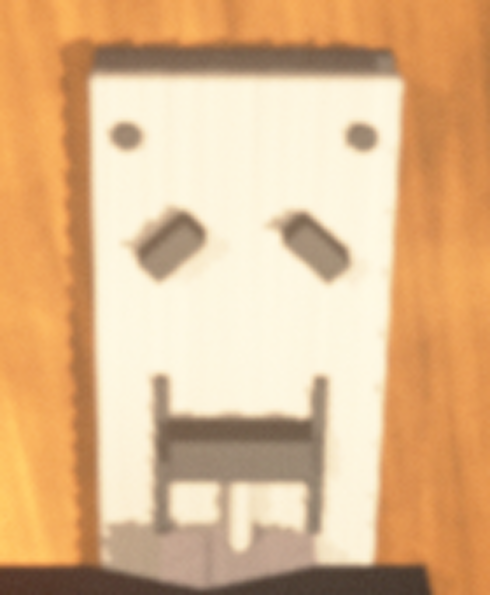

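View pics/w3a.png

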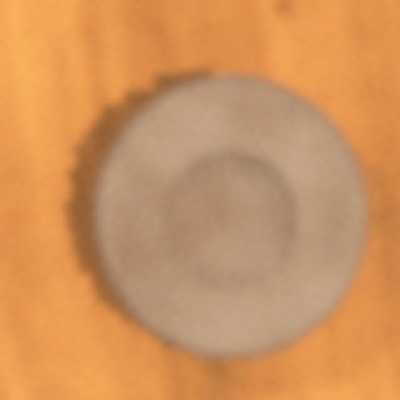

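```bash
cat > hold.py <<'E'
from fit import *
def solve(g,L,x0=(463,31,-.139),fixyaw=None):
    f=fit([(g,L)]); r=least_squares(f,x0,loss='soft_l1');return r
E
python3 - <<'E'
from hold import *
g=grab('wrist')
C=lambda x,y:((x+.5)/3.5-.5+260,(y+.5)/3.5-.5+265)
L=[((-45,118,24),C(91,75)),((45,118,24),C(404,78)),((-45,-14,24),None)]
tl=atz(g,C(91,75),24);tr=atz(g,C(404,78),24);print(tl,tr,np.linalg.norm(tl-tr),np.arctan2((tr-tl)[1],(tr-tl)[0]))
bl=atz(g,C(103,560),24);br=atz(g,C(376,560),24);print(np.linalg.norm(bl-br));d=tl-bl;print('yaw l',np.arctan2(-d[0],d[1]));d=tr-br;print('yaw r',np.arctan2(-d[0],d[1]))
yaw=-.139
m=(tl+tr)/2;uy=np.array([-np.sin(yaw),np.cos(yaw),0]);ux=np.array([np.cos(yaw),np.sin(yaw),0])
o=m-118*uy;print('holder origin',o)
for n,px,z in (('Lhole',C(126,136),24),('Rhole',C(361,137),24),('jawfloorL',C(165,416),24.5),('jawtopfrontL',C(165,441),36.5),('jawfloorR',C(312,417),24.5),('jawtopfrontR',C(312,441),36.5),('blkL',C(180,215),34),('blkR',C(305,215),34),('blkLin',C(205,237),34),('blkRin',C(285,240),34)):
    q=atz(g,px,z)-o;print(n,round(q@ux,1),round(q@uy,1))
a=atz(g,(316.1,142.7),14);print('anvil',a)
st()
E
```

```text
[437.44657579 157.27065454  24.        ] [525.33123425 144.1508938   24.        ] 88.8585466558634 -0.1481894892061032
89.34913190090245
yaw l -0.14277439308007786
yaw r -0.1399359333959703
holder origin [465.03967119  33.84887896  24.        ]
Lhole -34.8 99.2
Rhole 33.0 98.9
jawfloorL -24.3 2.0
jawtopfrontL -24.0 2.7
jawfloorR 21.6 1.7
jawtopfrontR 20.6 2.7
blkL -19.2 79.3
blkR 16.6 79.3
blkLin -12.0 72.1
blkRin 11.0 71.1
anvil [486.28271486 288.75054081  14.        ]
t 3.5 p [478.6 226.5 230.3] q [ 7.540e-01  6.568e-01  0.000e+00 -2.000e-04] F [ 0.4 -0.  -0.5] w 85.2
```

>>> {"method": "move_arm", "body": {"series": [{"hand": 85,"dx": 31,"dy": 0,"dz": 20,"ax": 0,"ay": 0,"az": 0.002},{"hand": 85,"dx": 31,"dy": -0.7,"dz": 40,"ax": 0,"ay": 0,"az": 0},{"hand": 85,"dx": 0,"dy": 0,"dz": 45,"ax": 0,"ay": 0,"az": 0},{"hand": 85,"dx": 0,"dy": 0,"dz": 40,"ax": 0,"ay": 0,"az": 0},{"hand": 85,"dx": 0,"dy": 0,"dz": 25,"ax": 0,"ay": 0,"az": 0},{"hand": 85,"dx": 0,"dy": 0,"dz": 0,"ax": 0,"ay": 0,"az": 0},{"hand": 85,"dx": 0,"dy": 0,"dz": 0,"ax": 0,"ay": 0,"az": 0}]}}

```text
t: 4.38
ee_pos: [487.3, 287.5, 61.3]
orientation: [0.755, 0.655, 0.001, 0.0]
force: [0.5, -0.0, 0.1]
grip_width: 73.0
```

Run:
```python
from h import *
st()
g=grab('wrist','w4');print(proj(g,[486.3,288,14]))
st()
```

```text
t 4.375 p [487.3 287.5  61.3] q [7.553e-01 6.554e-01 5.000e-04 0.000e+00] F [ 0.5 -0.   0.1] w 73.0
[[314.59687542 284.6728477 ]]
t 4.425 p [487.5 287.6  61.6] q [0.7553 0.6553 0.0009 0.    ] F [0.6 0.4 0. ] w 72.7
```

View pics/w4.png

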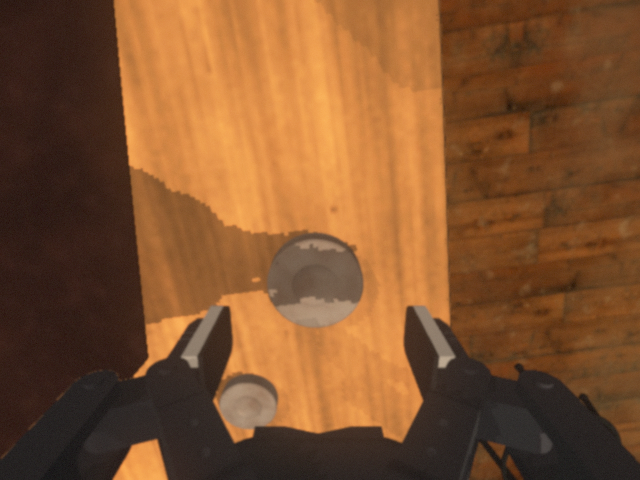

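The anvil is centred between the fingers at (315,283), within 1 mm of prediction.

>>> {"method": "move_arm", "body": {"series": [{"hand": 85,"dx": 1,"dy": -0.5,"dz": 20,"ax": 0,"ay": 0,"az": 0},{"hand": 85,"dx": 0,"dy": 0,"dz": 16,"ax": 0,"ay": 0,"az": 0},{"hand": 85,"dx": 0,"dy": 0,"dz": 6,"ax": 0,"ay": 0,"az": 0},{"hand": 85,"dx": 0,"dy": 0,"dz": 0,"ax": 0,"ay": 0,"az": 0}], "force": 35}}

```text
t: 4.92
ee_pos: [486.6, 287.7, 17.8]
orientation: [0.756, 0.655, -0.0, -0.0]
force: [0.2, -0.4, 0.5]
grip_width: 72.3
```

>>> {"method": "move_arm", "body": {"series": [{"hand": 40,"dx": 0,"dy": 0,"dz": 0,"ax": 0,"ay": 0,"az": 0},{"hand": 40,"dx": 0,"dy": 0,"dz": 0,"ax": 0,"ay": 0,"az": 0},{"hand": 40,"dx": 0,"dy": 0,"dz": 0,"ax": 0,"ay": 0,"az": 0},{"hand": 40,"dx": 0,"dy": 0,"dz": 0,"ax": 0,"ay": 0,"az": 0},{"hand": 40,"dx": 0,"dy": 0,"dz": 0,"ax": 0,"ay": 0,"az": 0},{"hand": 40,"dx": 0,"dy": 0,"dz": 0,"ax": 0,"ay": 0,"az": 0}], "force": 35}}

```text
t: 5.68
ee_pos: [487.0, 288.1, 18.8]
orientation: [0.756, 0.655, 0.0, 0.0]
force: [-0.4, -1.5, 6.4]
grip_width: 48.4
```

Run:
```python
from h import *
st()
g=grab('wrist','w5')
st()
```

```text
t 5.675 p [487.  288.1  18.8] q [7.555e-01 6.551e-01 3.000e-04 0.000e+00] F [-0.4 -1.5  6.4] w 48.4
t 5.725 p [487.  288.1  18.8] q [7.555e-01 6.551e-01 4.000e-04 1.000e-04] F [-1.3 -0.9  6.5] w 48.7
```

View pics/w5.png

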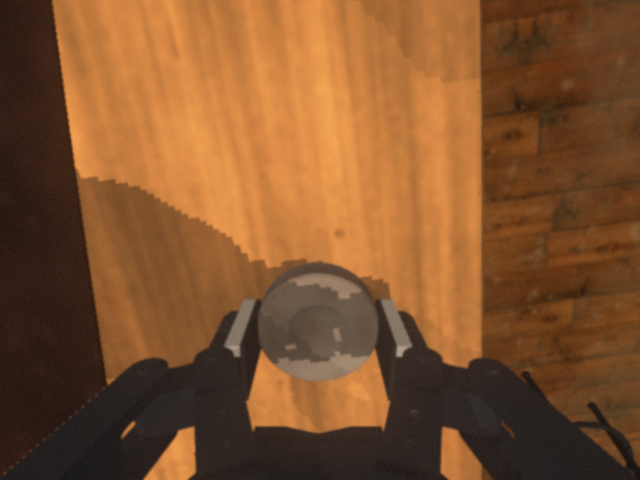

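Gripped at 48.5 mm, puck at (319,325) between the pads. 6 N upward means the tips just touch the bench, so I regrip 2.5 mm higher.

>>> {"method": "move_arm", "body": {"series": [{"hand": 70,"dx": 0,"dy": 0,"dz": 0,"ax": 0,"ay": 0,"az": 0},{"hand": 70,"dx": 0,"dy": 0,"dz": -2.5,"ax": 0,"ay": 0,"az": 0},{"hand": 40,"dx": 0,"dy": 0,"dz": 0,"ax": 0,"ay": 0,"az": 0},{"hand": 40,"dx": 0,"dy": 0,"dz": 0,"ax": 0,"ay": 0,"az": 0},{"hand": 40,"dx": 0,"dy": 0,"dz": 0,"ax": 0,"ay": 0,"az": 0},{"hand": 40,"dx": 0,"dy": 0,"dz": 0,"ax": 0,"ay": 0,"az": 0}], "force": 40}}

```text
t: 6.48
ee_pos: [486.9, 288.1, 21.1]
orientation: [0.756, 0.655, 0.0, -0.0]
force: [-2.0, -0.4, 7.1]
grip_width: 48.2
```

Run:
```python
from plan import *
s=st()
yaw=-.141;o=np.array([464.3,33.8]);u=np.array([-np.sin(yaw),np.cos(yaw)])
print('nest',o+45*u,'place',o+37*u)
```

```text
t 6.475 p [486.9 288.1  21.1] q [ 7.555e-01  6.551e-01  2.000e-04 -0.000e+00] F [-2.  -0.4  7.1] w 48.2
nest [470.62399673  78.35341811] place [469.49973065  70.43281045]
```

>>> {"method": "move_arm", "body": {"series": [{"hand": 40,"dx": 0,"dy": 0,"dz": -30,"ax": 0,"ay": 0,"az": 0},{"hand": 40,"dx": 0,"dy": 0,"dz": -40,"ax": 0,"ay": 0,"az": 0},{"hand": 40,"dx": -25,"dy": 1.4,"dz": -10,"ax": 0,"ay": 0,"az": 0},{"hand": 40,"dx": -45,"dy": 3,"dz": 0,"ax": 0,"ay": 0,"az": 0},{"hand": 40,"dx": -45,"dy": 3,"dz": 0,"ax": 0,"ay": 0,"az": 0},{"hand": 40,"dx": -45,"dy": 3,"dz": 0,"ax": 0,"ay": 0,"az": 0},{"hand": 40,"dx": -38,"dy": 2,"dz": 0,"ax": 0,"ay": 0,"az": 0},{"hand": 40,"dx": -20,"dy": 1,"dz": 0,"ax": 0,"ay": 0,"az": 0},{"hand": 40,"dx": 0,"dy": 0,"dz": 0,"ax": 0,"ay": 0,"az": 0},{"hand": 40,"dx": 0,"dy": 0,"dz": 0,"ax": 0,"ay": 0,"az": 0}]}}

```text
t: 7.72
ee_pos: [468.9, 70.4, 100.6]
orientation: [0.755, 0.655, -0.0, -0.0]
force: [0.2, 0.0, -2.1]
grip_width: 47.7
```

Run:
```python
from h import *
st()
g=grab('wrist','w6');gs=grab('scene','s6');gd=grab('side','d6')
st()
cv2.imwrite('pics/s6c.png',np.hstack([cv2.resize(gs['frame'][170:290,270:410],(560,480),interpolation=2),cv2.resize(gd['frame'][230:350,290:350],(240,480),interpolation=2)])[:,:,::-1])
```

```text
t 7.725 p [468.9  70.4 100.6] q [ 7.555e-01  6.552e-01 -2.000e-04 -2.000e-04] F [ 0.2  0.  -2.1] w 47.7
t 7.875 p [469.   70.9 100.7] q [ 7.551e-01  6.556e-01 -1.000e-04 -1.000e-04] F [ 0.3 -0.3 -2.9] w 47.8
```

View pics/w6.png

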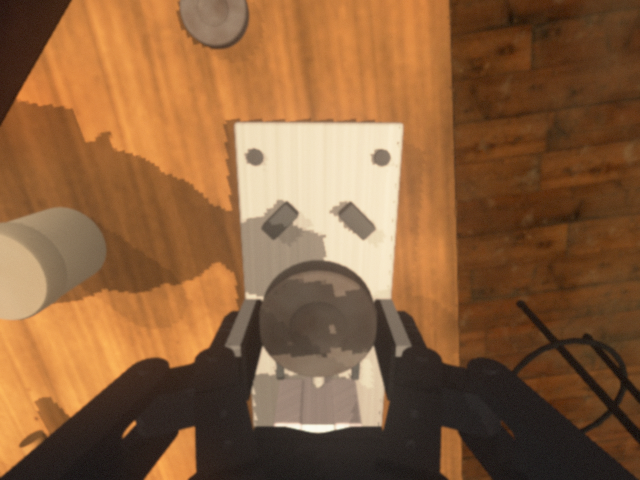

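View pics/s6c.png

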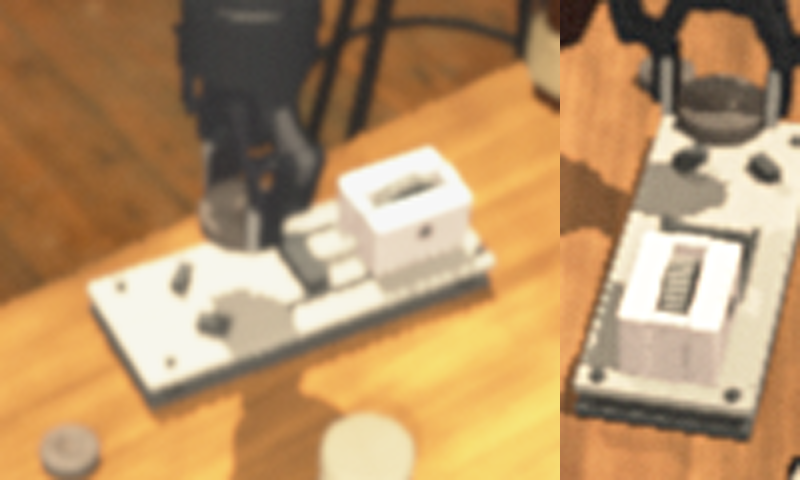

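The puck is held level at (318,320). The deck edge is at row 124 with columns 236 to 403, the holes at (255,157) and (381,157), and the V blocks at (281,219) and (356,219).

Run:
```python
from hold import *
g=grab('wrist')
cv2.imwrite('pics/w7c.png',cv2.resize(g['frame'][110:270,220:420],None,fx=4,fy=4,interpolation=2)[:,:,::-1])
yaw=-.141;ux=np.array([np.cos(yaw),np.sin(yaw)]);uy=np.array([-np.sin(yaw),np.cos(yaw)])
tl=atz(g,(236,124),24);tr=atz(g,(403.5,124),24);print(np.linalg.norm(tl-tr),np.arctan2(*(tr-tl)[1::-1]))
o=((tl+tr)/2)[:2]-118*uy;print('o',o)
h=(atz(g,(255,157),24)+atz(g,(381.5,157),24))[:2]/2-99.05*uy;print('o holes',h)
s=st();p=s['ee_pos'][:2]
for c in(o,h): print('tcp rel',(p-c)@ux,(p-c)@uy)
# puck: top at z=100.6-21.1+14
a=atz(g,(318.5,320),93.5);print('puck rel',(a[:2]-o)@ux,(a[:2]-o)@uy,a)
```

```text
87.65071412700229 -0.1404470727296449
o [465.02086619  31.73813402]
o holes [464.5421974   33.87436878]
t 7.925 p [469.   70.9 100.7] q [ 7.552e-01  6.555e-01 -1.000e-04 -1.000e-04] F [ 0.4  0.2 -2. ] w 48.1
tcp rel -1.512325461464593 39.29367842772187
tcp rel -0.7381949573208932 37.24591263933418
puck rel -0.774670407946842 42.37843814440148 [470.20946374  73.80487372  93.5       ]
```

View pics/w7c.png

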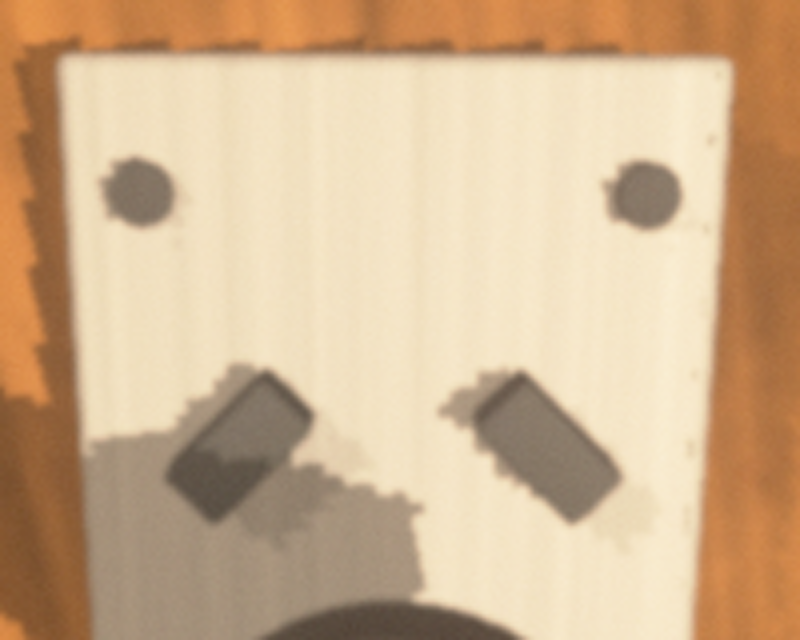

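Run:
```python
from hold import *
g=grab('wrist')
cv2.imwrite('pics/w8c.png',cv2.resize(g['frame'][250:400,230:410],None,fx=4,fy=4,interpolation=2)[:,:,::-1])
yaw=-.141;ux=np.array([np.cos(yaw),np.sin(yaw)]);uy=np.array([-np.sin(yaw),np.cos(yaw)])
p=env.observe()['ee_pos'][:2]
for sgn,a,b in((1,(338.75,214.5),(362.5,240.5)),(-1,(298.2,214.3),(273.2,240.5))):
    for q in(a,b):
        d=atz(g,q,34)[:2]-p;x,y=d@ux,d@uy
        print('blk corner rel TCP',round(x,1),round(y,1),'sum',round((sgn*x+y)*.7071,1))
```

```text
blk corner rel TCP 11.7 32.5 sum 31.3
blk corner rel TCP 25.0 17.9 sum 30.3
blk corner rel TCP -10.0 32.6 sum 30.2
blk corner rel TCP -24.0 17.9 sum 29.6
```

View pics/w8c.png

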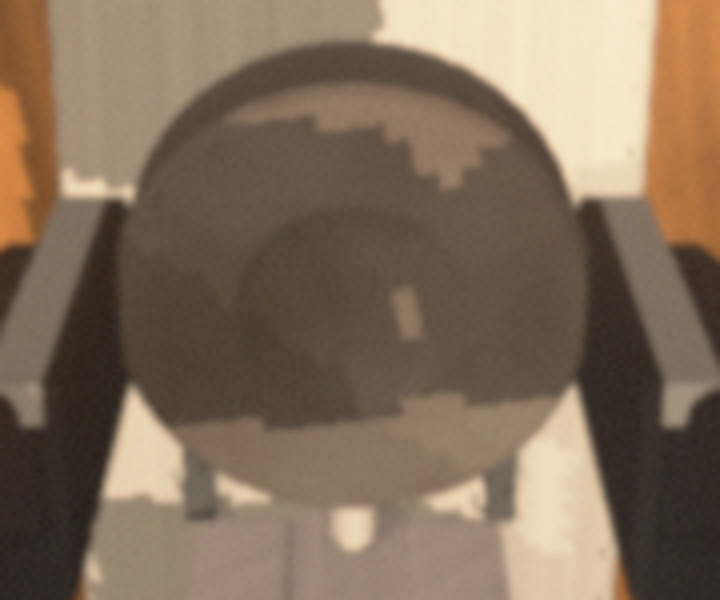

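Run:
```python
from hold import *
g=grab('wrist')
yaw=-.141;ux=np.array([np.cos(yaw),np.sin(yaw)]);uy=np.array([-np.sin(yaw),np.cos(yaw)])
s=st();p=s['ee_pos']
for z in(93.5,):
  for q in((318.2,323.3),(318.2,270),(318.2,376.7),(259.5,323),(377,323)):
    d=atz(g,q,z)[:2]-p[:2];print(q,d@ux,d@uy)
```

```text
t 8.025 p [469.1  70.7 100.7] q [ 0.7552  0.6555 -0.     -0.    ] F [-0.1 -0.  -3. ] w 48.1
(318.2, 323.3) 0.5948406429336229 1.5471744775689484
(318.2, 270) 0.5776392114621824 24.945542386373376
(318.2, 376.7) 0.6141169998549454 -24.533520849039363
(259.5, 323) -23.288774434001002 1.6790536894023482
(377, 323) 24.528064196564277 1.667894545154084
```

>>> {"method": "move_arm", "body": {"series": [{"hand": 40,"dx": -1,"dy": 0.3,"dz": 25,"ax": 0,"ay": 0,"az": 0},{"hand": 40,"dx": 0,"dy": 0,"dz": 20,"ax": 0,"ay": 0,"az": 0},{"hand": 40,"dx": 0,"dy": 0,"dz": 8,"ax": 0,"ay": 0,"az": 0},{"hand": 40,"dx": 0,"dy": 0,"dz": 1,"ax": 0,"ay": 0,"az": 0},{"hand": 40,"dx": 0,"dy": 0,"dz": 0,"ax": 0,"ay": 0,"az": 0},{"hand": 40,"dx": 0,"dy": 0,"dz": 0,"ax": 0,"ay": 0,"az": 0}]}}

```text
t: 8.78
ee_pos: [469.6, 69.4, 47.4]
orientation: [0.755, 0.655, 0.0, 0.0]
force: [-0.3, -0.6, -3.4]
grip_width: 48.0
```

>>> {"method": "move_arm", "body": {"series": [{"hand": 40,"dx": 0,"dy": 0,"dz": 1,"ax": 0,"ay": 0,"az": 0},{"hand": 40,"dx": 0,"dy": 0,"dz": 0,"ax": 0,"ay": 0,"az": 0}]}}

```text
t: 9.02
ee_pos: [469.3, 69.3, 45.9]
orientation: [0.756, 0.655, 0.0, 0.0]
force: [0.5, -0.7, -2.2]
grip_width: 47.8
```

>>> {"method": "move_arm", "body": {"series": [{"hand": 40,"dx": 0,"dy": 0,"dz": 0.8,"ax": 0,"ay": 0,"az": 0},{"hand": 40,"dx": 0,"dy": 0,"dz": 0,"ax": 0,"ay": 0,"az": 0}]}}

```text
t: 9.28
ee_pos: [469.3, 69.3, 45.0]
orientation: [0.756, 0.655, -0.0, 0.0]
force: [-0.0, 0.7, -2.5]
grip_width: 47.9
```

Run:
```python
from h import *
gd=grab('side','d9');g=grab('wrist','w9')
st()
cv2.imwrite('pics/d9c.png',cv2.resize(gd['frame'][230:350,280:380],None,fx=4.8,fy=4.8,interpolation=2)[:,:,::-1])
```

```text
t 9.375 p [469.3  69.3  45. ] q [0.7555 0.6551 0.     0.    ] F [-0.9  0.7 -1.7] w 48.1
```

View pics/w9.png

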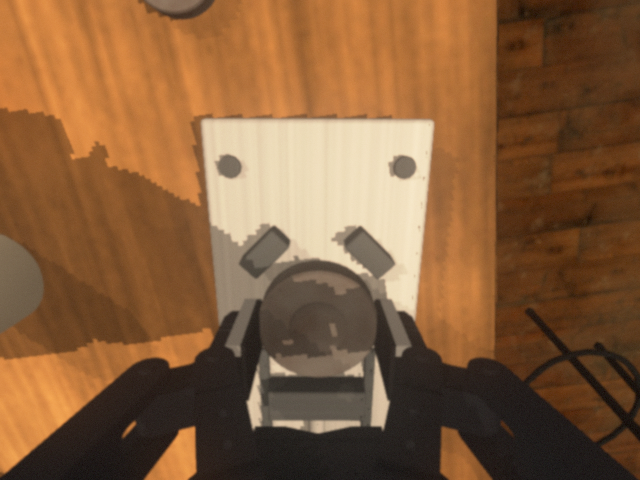

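View pics/d9c.png

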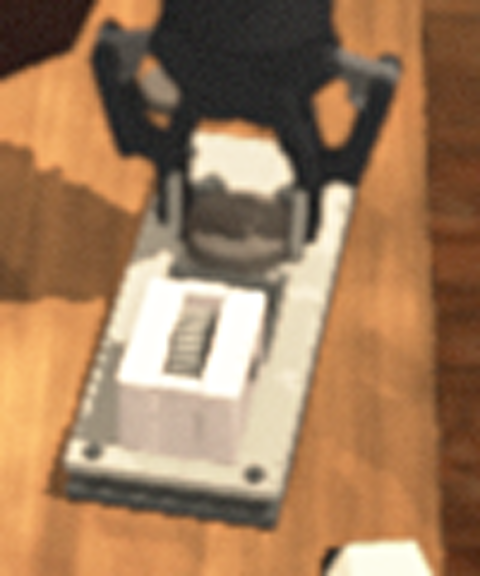

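Gaps show on both sides: the V blocks at row 250, the jaw at row 380 and the puck over rows 262 to 377. No contact yet, so I keep lowering.

>>> {"method": "move_arm", "body": {"series": [{"hand": 40,"dx": 0,"dy": 0,"dz": 0.7,"ax": 0,"ay": 0,"az": 0},{"hand": 40,"dx": 0,"dy": 0,"dz": 0,"ax": 0,"ay": 0,"az": 0}]}}

```text
t: 9.62
ee_pos: [469.4, 69.3, 44.3]
orientation: [0.756, 0.655, 0.0, 0.0]
force: [-0.8, 1.0, 0.3]
grip_width: 48.2
```

>>> {"method": "move_arm", "body": {"series": [{"hand": 40,"dx": 0,"dy": 0,"dz": 0.7,"ax": 0,"ay": 0,"az": 0},{"hand": 40,"dx": 0,"dy": 0,"dz": 0,"ax": 0,"ay": 0,"az": 0}]}}

```text
t: 9.88
ee_pos: [469.3, 69.3, 43.6]
orientation: [0.756, 0.655, 0.0, 0.0]
force: [-1.2, -0.6, 3.0]
grip_width: 47.8
```

Run:
```python
from hold import *
g=grab('wrist','w10')
st()
cv2.imwrite('pics/w10c.png',cv2.resize(g['frame'][210:430,230:410],None,fx=3.4,fy=2.7,interpolation=2)[:,:,::-1])
```

```text
t 9.925 p [469.4  69.3  43.7] q [7.555e-01 6.551e-01 1.000e-04 0.000e+00] F [-0.5 -0.4  3.3] w 48.1
```

View pics/w10c.png

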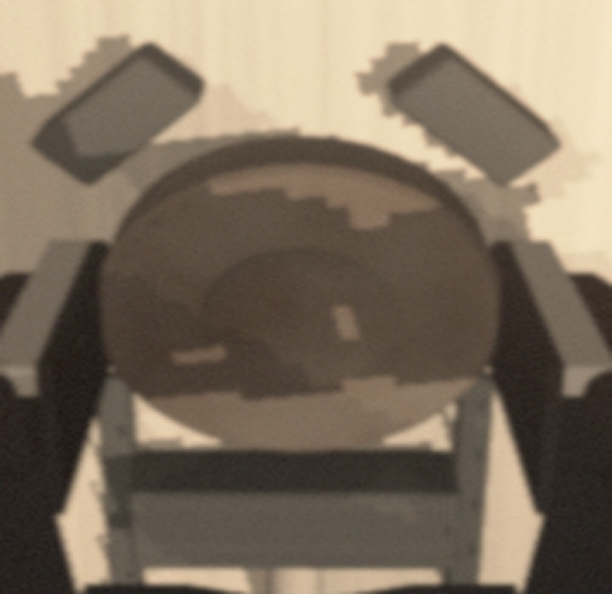

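The puck sits on the deck, clear of both the blocks and the jaw. Releasing.

>>> {"method": "move_arm", "body": {"series": [{"hand": 72,"dx": 0,"dy": 0,"dz": 0,"ax": 0,"ay": 0,"az": 0},{"hand": 72,"dx": 0,"dy": 0,"dz": 0,"ax": 0,"ay": 0,"az": 0},{"hand": 75,"dx": 0,"dy": 0,"dz": 0,"ax": 0,"ay": 0,"az": 0},{"hand": 75,"dx": 0,"dy": 0,"dz": -8,"ax": 0,"ay": 0,"az": 0},{"hand": 75,"dx": 0,"dy": 0,"dz": -30,"ax": 0,"ay": 0,"az": 0},{"hand": 75,"dx": 0,"dy": 0,"dz": -40,"ax": 0,"ay": 0,"az": 0},{"hand": 40,"dx": -20,"dy": 0,"dz": -22,"ax": 0,"ay": 0,"az": 0},{"hand": 0,"dx": -20,"dy": 0,"dz": 0,"ax": 0,"ay": 0,"az": 0},{"hand": 0,"dx": 0,"dy": 0,"dz": 0,"ax": 0,"ay": 0,"az": 0}]}}

```text
t: 11.05
ee_pos: [463.6, 28.7, 144.3]
orientation: [0.756, 0.654, 0.0, 0.0]
force: [0.3, 0.3, -0.4]
grip_width: 9.7
```

Run:
```python
from hold import *
st();g=grab('wrist','w11')
st()
```

```text
t 11.05 p [463.6  28.7 144.3] q [7.561e-01 6.544e-01 3.000e-04 2.000e-04] F [ 0.3  0.3 -0.4] w 9.7
t 11.1 p [463.7  29.6 144.1] q [7.558e-01 6.548e-01 3.000e-04 0.000e+00] F [-0.3 -0.2  0.5] w 1.7
```

View pics/w11.png

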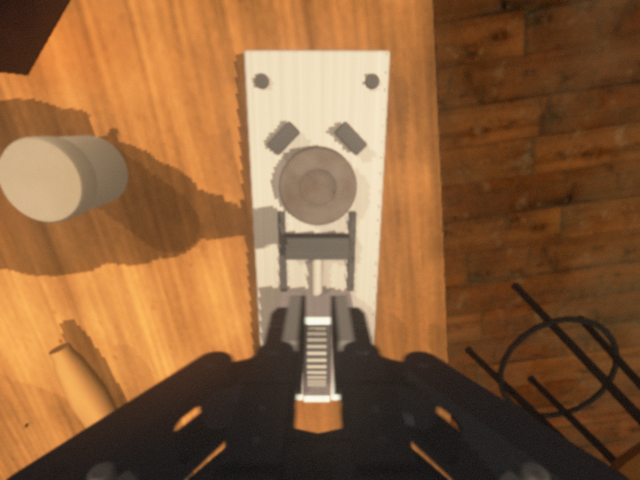

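The puck lies at (317,185) between the V blocks and the jaw (row 245). The wheel crown shows at (317,358). Moving over the wheel, behind the crown.

>>> {"method": "move_arm", "body": {"series": [{"hand": 0,"dx": -30,"dy": 0,"dz": 5,"ax": 0,"ay": 0,"az": 0},{"hand": 0,"dx": -35,"dy": 0,"dz": 10,"ax": 0,"ay": 0,"az": 0},{"hand": 0,"dx": -13.5,"dy": 0,"dz": 15,"ax": 0,"ay": 0,"az": 0},{"hand": 0,"dx": 0,"dy": 0,"dz": 13,"ax": 0,"ay": 0,"az": 0},{"hand": 0,"dx": 0,"dy": 0,"dz": 0,"ax": 0,"ay": 0,"az": 0},{"hand": 0,"dx": 0,"dy": 0,"dz": 0,"ax": 0,"ay": 0,"az": 0}]}}

```text
t: 11.85
ee_pos: [452.8, -47.2, 100.8]
orientation: [0.755, 0.656, 0.0, -0.0]
force: [0.8, 0.8, -0.1]
grip_width: -0.1
```

Run:
```python
from hold import *
g=grab('wrist','w12');gs=grab('scene','s12');gd=grab('side','d12')
s=st();u=np.array([.1405,.990]);v=np.array([.990,-.1405]);d=s['ee_pos'][:2]-[453.8,-40.6];print('rel axle y,x',d@u,d@v)
cv2.imwrite('pics/s12c.png',np.hstack([cv2.resize(gs['frame'][170:290,290:410],(480,480),interpolation=2),cv2.resize(gd['frame'][230:350,290:370],(320,480),interpolation=2)])[:,:,::-1])
```

```text
t 12.0 p [452.8 -47.5 101. ] q [7.552e-01 6.554e-01 3.000e-04 2.000e-04] F [-0.9 -0.4 -1. ] w 0.2
rel axle y,x -7.003656450232698 0.002816183501682857
```

View pics/w12.png

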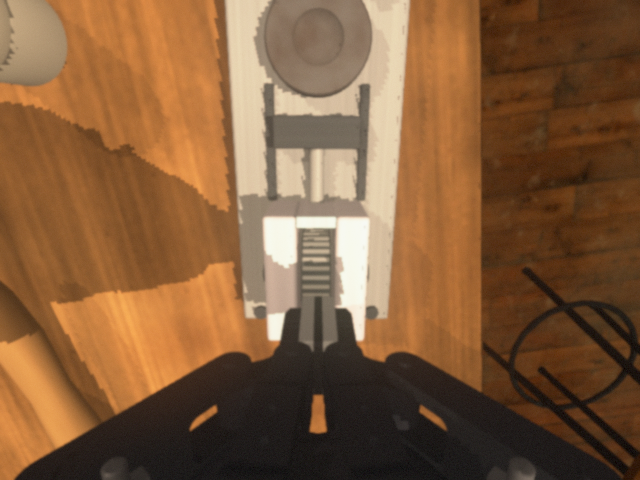

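View pics/s12c.png

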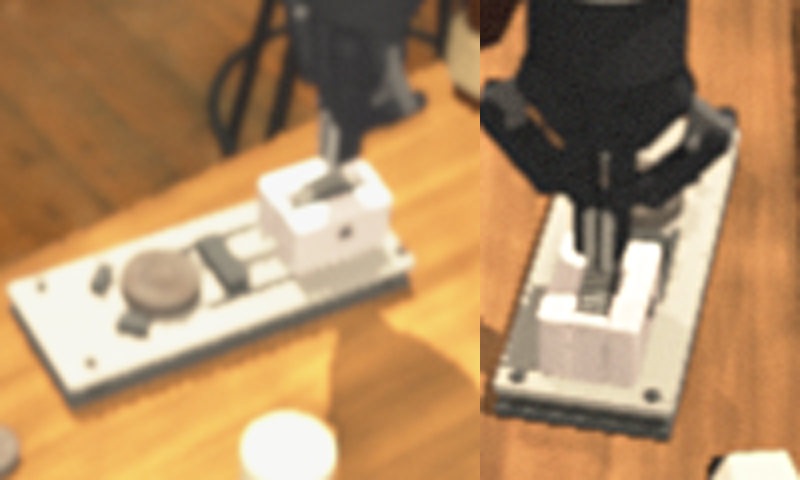

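The tip is above the wheel slot, laterally centred at (317,310), 7 mm behind the axle. Feeling downward now.

>>> {"method": "move_arm", "body": {"series": [{"hand": 0,"dx": 0,"dy": 0,"dz": 4,"ax": 0,"ay": 0,"az": 0},{"hand": 0,"dx": 0,"dy": 0,"dz": 0,"ax": 0,"ay": 0,"az": 0}]}}

```text
t: 12.25
ee_pos: [452.4, -48.0, 96.4]
orientation: [0.755, 0.655, -0.0, -0.0]
force: [0.5, 0.3, 0.2]
grip_width: -0.0
```

>>> {"method": "move_arm", "body": {"series": [{"hand": 0,"dx": 0,"dy": 0,"dz": 1.2,"ax": 0,"ay": 0,"az": 0},{"hand": 0,"dx": 0,"dy": 0,"dz": 0,"ax": 0,"ay": 0,"az": 0}]}}

```text
t: 12.5
ee_pos: [452.5, -48.1, 95.3]
orientation: [0.756, 0.655, -0.0, -0.0]
force: [0.2, 0.0, -0.5]
grip_width: 0.2
```

>>> {"method": "move_arm", "body": {"series": [{"hand": 0,"dx": 0,"dy": 0,"dz": 1.2,"ax": 0,"ay": 0,"az": 0},{"hand": 0,"dx": 0,"dy": 0,"dz": 0,"ax": 0,"ay": 0,"az": 0}]}}

```text
t: 12.75
ee_pos: [452.5, -48.0, 94.1]
orientation: [0.755, 0.655, -0.0, -0.0]
force: [-0.6, 0.3, 0.5]
grip_width: 0.1
```

>>> {"method": "move_arm", "body": {"series": [{"hand": 0,"dx": 0,"dy": 0,"dz": 1.2,"ax": 0,"ay": 0,"az": 0},{"hand": 0,"dx": 0,"dy": 0,"dz": 0,"ax": 0,"ay": 0,"az": 0}]}}

```text
t: 13.0
ee_pos: [452.5, -48.0, 92.9]
orientation: [0.756, 0.655, -0.0, -0.0]
force: [-0.1, -0.1, -0.1]
grip_width: -0.3
```

>>> {"method": "move_arm", "body": {"series": [{"hand": 0,"dx": 0,"dy": 0,"dz": 1,"ax": 0,"ay": 0,"az": 0},{"hand": 0,"dx": 0,"dy": 0,"dz": 0,"ax": 0,"ay": 0,"az": 0}]}}

```text
t: 13.25
ee_pos: [452.5, -48.0, 92.0]
orientation: [0.755, 0.655, -0.0, -0.0]
force: [0.0, 0.3, -0.3]
grip_width: -0.0
```

>>> {"method": "move_arm", "body": {"series": [{"hand": 0,"dx": 0,"dy": 0,"dz": 1,"ax": 0,"ay": 0,"az": 0},{"hand": 0,"dx": 0,"dy": 0,"dz": 0,"ax": 0,"ay": 0,"az": 0}]}}

```text
t: 13.5
ee_pos: [452.5, -48.0, 90.9]
orientation: [0.755, 0.655, -0.0, -0.0]
force: [0.4, -0.1, 0.2]
grip_width: -0.1
```

>>> {"method": "move_arm", "body": {"series": [{"hand": 0,"dx": 0,"dy": 0,"dz": 1,"ax": 0,"ay": 0,"az": 0},{"hand": 0,"dx": 0,"dy": 0,"dz": 0,"ax": 0,"ay": 0,"az": 0}]}}

```text
t: 13.75
ee_pos: [452.5, -48.0, 89.9]
orientation: [0.756, 0.655, -0.0, -0.0]
force: [-0.0, -0.2, 0.5]
grip_width: -0.4
```

>>> {"method": "move_arm", "body": {"series": [{"hand": 0,"dx": 0,"dy": 0,"dz": 1,"ax": 0,"ay": 0,"az": 0},{"hand": 0,"dx": 0,"dy": 0,"dz": 0,"ax": 0,"ay": 0,"az": 0}]}}

```text
t: 14.0
ee_pos: [452.5, -48.0, 89.0]
orientation: [0.756, 0.655, 0.0, 0.0]
force: [-1.2, 0.7, 3.7]
grip_width: -0.1
```

Contact: 3.7 N. Press to about 8 N, then stroke in short pieces.

>>> {"method": "move_arm", "body": {"series": [{"hand": 0,"dx": 0,"dy": 0,"dz": 1.2,"ax": 0,"ay": 0,"az": 0},{"hand": 0,"dx": 0,"dy": 0,"dz": 0,"ax": 0,"ay": 0,"az": 0}]}}

```text
t: 14.25
ee_pos: [452.6, -48.0, 87.9]
orientation: [0.756, 0.655, 0.0, 0.0]
force: [-0.9, -0.9, 7.9]
grip_width: -0.1
```

>>> {"method": "move_arm", "body": {"series": [{"hand": 0,"dx": 2,"dy": 0,"dz": 0,"ax": 0,"ay": 0,"az": 0},{"hand": 0,"dx": 2,"dy": 0,"dz": 0,"ax": 0,"ay": 0,"az": 0}]}}

```text
t: 14.5
ee_pos: [453.0, -44.7, 87.9]
orientation: [0.756, 0.655, -0.0, 0.0]
force: [-2.3, -4.5, 8.7]
grip_width: -0.3
```

Tangential force is about 4.5 N at 8.7 N down, so it is rolling.

>>> {"method": "move_arm", "body": {"series": [{"hand": 0,"dx": 2,"dy": 0,"dz": 0,"ax": 0,"ay": 0,"az": 0},{"hand": 0,"dx": 2,"dy": 0,"dz": 0,"ax": 0,"ay": 0,"az": 0}]}}

```text
t: 14.75
ee_pos: [453.7, -40.8, 88.0]
orientation: [0.756, 0.655, -0.0, 0.0]
force: [-3.2, -5.5, 10.0]
grip_width: 0.1
```

>>> {"method": "move_arm", "body": {"series": [{"hand": 0,"dx": 2,"dy": 0,"dz": 0,"ax": 0,"ay": 0,"az": 0},{"hand": 0,"dx": 2,"dy": 0,"dz": 0,"ax": 0,"ay": 0,"az": 0}]}}

```text
t: 15.0
ee_pos: [454.2, -36.8, 88.0]
orientation: [0.756, 0.655, -0.0, 0.0]
force: [-2.0, -5.1, 11.3]
grip_width: 0.1
```

>>> {"method": "move_arm", "body": {"series": [{"hand": 0,"dx": 2,"dy": 0,"dz": 0,"ax": 0,"ay": 0,"az": 0},{"hand": 0,"dx": 2,"dy": 0,"dz": 0,"ax": 0,"ay": 0,"az": 0}]}}

```text
t: 15.25
ee_pos: [454.8, -32.7, 88.1]
orientation: [0.756, 0.655, -0.0, 0.0]
force: [-2.4, -3.9, 11.7]
grip_width: -0.3
```

>>> {"method": "move_arm", "body": {"series": [{"hand": 0,"dx": 2,"dy": 0,"dz": 0.0,"ax": 0,"ay": 0,"az": 0},{"hand": 0,"dx": 0,"dy": 0,"dz": -10,"ax": 0,"ay": 0,"az": 0},{"hand": 0,"dx": -9,"dy": 0,"dz": 0,"ax": 0,"ay": 0,"az": 0},{"hand": 0,"dx": -9,"dy": 0,"dz": 0,"ax": 0,"ay": 0,"az": 0},{"hand": 0,"dx": 0,"dy": 0,"dz": 4,"ax": 0,"ay": 0,"az": 0},{"hand": 0,"dx": 0,"dy": 0,"dz": 0,"ax": 0,"ay": 0,"az": 0}]}}

```text
t: 16.0
ee_pos: [452.3, -48.1, 93.3]
orientation: [0.756, 0.655, -0.0, -0.0]
force: [-0.0, -0.1, 0.3]
grip_width: -0.2
```

Run:
```python
from hold import *
g=grab('wrist','w13');s=st()
cv2.imwrite('pics/w13c.png',cv2.resize(g['frame'][0:340,220:420],None,fx=2,fy=1.75,interpolation=2)[:,:,::-1])
```

```text
t 16.05 p [452.4 -48.   93.5] q [ 7.555e-01  6.551e-01 -2.000e-04 -2.000e-04] F [-0.  0. -0.] w -0.0
```

View pics/w13c.png

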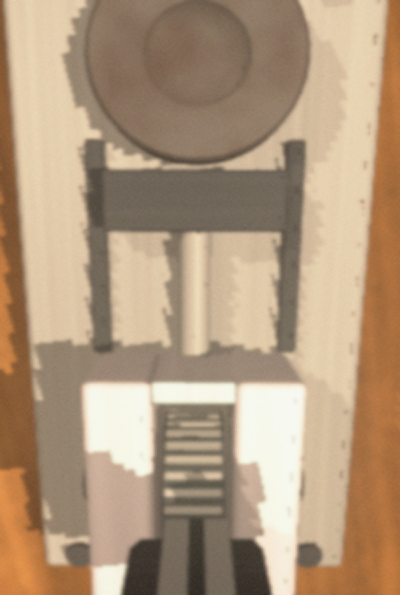

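The jaw front is now close to the puck, so the first stroke worked (about 6 mm of jaw travel). Second stroke: feel for the crown again.

>>> {"method": "move_arm", "body": {"series": [{"hand": 0,"dx": 0,"dy": 0,"dz": 2,"ax": 0,"ay": 0,"az": 0},{"hand": 0,"dx": 0,"dy": 0,"dz": 0,"ax": 0,"ay": 0,"az": 0}]}}

```text
t: 16.3
ee_pos: [452.5, -47.9, 91.7]
orientation: [0.755, 0.655, -0.0, -0.0]
force: [-0.8, 0.8, 0.7]
grip_width: 0.2
```

>>> {"method": "move_arm", "body": {"series": [{"hand": 0,"dx": 0,"dy": 0,"dz": 1,"ax": 0,"ay": 0,"az": 0},{"hand": 0,"dx": 0,"dy": 0,"dz": 0,"ax": 0,"ay": 0,"az": 0}]}}

```text
t: 16.55
ee_pos: [452.6, -47.9, 90.8]
orientation: [0.755, 0.655, 0.0, -0.0]
force: [-0.2, 1.7, 5.2]
grip_width: 0.2
```

>>> {"method": "move_arm", "body": {"series": [{"hand": 0,"dx": 0,"dy": 0,"dz": 1,"ax": 0,"ay": 0,"az": 0},{"hand": 0,"dx": 0,"dy": 0,"dz": 0,"ax": 0,"ay": 0,"az": 0}]}}

```text
t: 16.8
ee_pos: [452.6, -48.0, 89.9]
orientation: [0.756, 0.655, 0.0, 0.0]
force: [-1.2, 1.5, 7.8]
grip_width: 0.2
```

>>> {"method": "move_arm", "body": {"series": [{"hand": 0,"dx": 2,"dy": 0,"dz": 0,"ax": 0,"ay": 0,"az": 0},{"hand": 0,"dx": 2,"dy": 0,"dz": 0,"ax": 0,"ay": 0,"az": 0}]}}

```text
t: 17.05
ee_pos: [453.0, -44.7, 90.0]
orientation: [0.756, 0.655, -0.0, 0.0]
force: [-2.2, -4.7, 9.0]
grip_width: 0.1
```

>>> {"method": "move_arm", "body": {"series": [{"hand": 0,"dx": 2,"dy": 0,"dz": 0,"ax": 0,"ay": 0,"az": 0},{"hand": 0,"dx": 2,"dy": 0,"dz": 0,"ax": 0,"ay": 0,"az": 0}]}}

```text
t: 17.3
ee_pos: [453.6, -40.8, 90.0]
orientation: [0.756, 0.655, -0.0, 0.0]
force: [-2.0, -5.0, 10.5]
grip_width: -0.2
```

>>> {"method": "move_arm", "body": {"series": [{"hand": 0,"dx": 2,"dy": 0,"dz": 0,"ax": 0,"ay": 0,"az": 0},{"hand": 0,"dx": 2,"dy": 0,"dz": 0,"ax": 0,"ay": 0,"az": 0}]}}

```text
t: 17.55
ee_pos: [454.2, -36.9, 90.1]
orientation: [0.756, 0.655, -0.0, 0.0]
force: [-1.8, -5.5, 12.4]
grip_width: 0.1
```

Force is rising with the out-of-round rim. I ease up slightly and finish the stroke.

>>> {"method": "move_arm", "body": {"series": [{"hand": 0,"dx": 1,"dy": 0,"dz": -0.7,"ax": 0,"ay": 0,"az": 0},{"hand": 0,"dx": 2,"dy": 0,"dz": -0.2,"ax": 0,"ay": 0,"az": 0}]}}

```text
t: 17.8
ee_pos: [454.7, -33.8, 90.9]
orientation: [0.756, 0.655, -0.0, 0.0]
force: [-2.5, -4.3, 9.9]
grip_width: -0.2
```

>>> {"method": "move_arm", "body": {"series": [{"hand": 0,"dx": 2,"dy": 0,"dz": -0.3,"ax": 0,"ay": 0,"az": 0},{"hand": 0,"dx": 0,"dy": 0,"dz": -9,"ax": 0,"ay": 0,"az": 0},{"hand": 0,"dx": -9,"dy": 0,"dz": 0,"ax": 0,"ay": 0,"az": 0},{"hand": 0,"dx": -8,"dy": 0,"dz": 0,"ax": 0,"ay": 0,"az": 0},{"hand": 0,"dx": 0,"dy": 0,"dz": 4,"ax": 0,"ay": 0,"az": 0},{"hand": 0,"dx": 0,"dy": 0,"dz": 0,"ax": 0,"ay": 0,"az": 0}]}}

```text
t: 18.55
ee_pos: [452.3, -48.1, 95.5]
orientation: [0.756, 0.655, -0.0, -0.0]
force: [-0.5, 0.8, -0.3]
grip_width: 0.2
```

Run:
```python
from hold import *
g=grab('wrist','w14');s=st()
cv2.imwrite('pics/w14c.png',cv2.resize(g['frame'][0:340,220:420],None,fx=2,fy=1.75,interpolation=2)[:,:,::-1])
```

```text
t 18.6 p [452.4 -48.   95.7] q [ 7.555e-01  6.551e-01 -2.000e-04 -2.000e-04] F [-0.5  0.3  0.1] w 0.2
```

View pics/w14c.png

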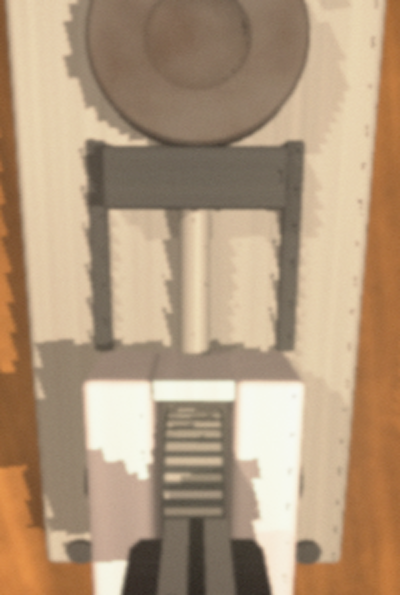

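The jaw is at the puck and has started to push it. Third stroke.

>>> {"method": "move_arm", "body": {"series": [{"hand": 0,"dx": 0,"dy": 0,"dz": 2,"ax": 0,"ay": 0,"az": 0},{"hand": 0,"dx": 0,"dy": 0,"dz": 0,"ax": 0,"ay": 0,"az": 0}]}}

```text
t: 18.85
ee_pos: [452.5, -47.9, 93.9]
orientation: [0.755, 0.655, -0.0, -0.0]
force: [0.1, 0.4, 0.2]
grip_width: 0.2
```

>>> {"method": "move_arm", "body": {"series": [{"hand": 0,"dx": 0,"dy": 0,"dz": 1,"ax": 0,"ay": 0,"az": 0},{"hand": 0,"dx": 0,"dy": 0,"dz": 0,"ax": 0,"ay": 0,"az": 0}]}}

```text
t: 19.1
ee_pos: [452.5, -47.9, 93.0]
orientation: [0.755, 0.655, 0.0, -0.0]
force: [-0.5, 0.7, 3.1]
grip_width: -0.1
```

>>> {"method": "move_arm", "body": {"series": [{"hand": 0,"dx": 0,"dy": 0,"dz": 0.8,"ax": 0,"ay": 0,"az": 0},{"hand": 0,"dx": 0,"dy": 0,"dz": 0,"ax": 0,"ay": 0,"az": 0}]}}

```text
t: 19.35
ee_pos: [452.6, -48.0, 92.2]
orientation: [0.755, 0.655, 0.0, -0.0]
force: [-1.4, 1.4, 5.7]
grip_width: -0.5
```

>>> {"method": "move_arm", "body": {"series": [{"hand": 0,"dx": 0,"dy": 0,"dz": 0.7,"ax": 0,"ay": 0,"az": 0},{"hand": 0,"dx": 2,"dy": 0,"dz": 0,"ax": 0,"ay": 0,"az": 0},{"hand": 0,"dx": 2,"dy": 0,"dz": 0,"ax": 0,"ay": 0,"az": 0}]}}

```text
t: 19.73
ee_pos: [453.0, -44.7, 91.7]
orientation: [0.756, 0.655, -0.0, 0.0]
force: [-2.8, -4.0, 9.7]
grip_width: -0.1
```

>>> {"method": "move_arm", "body": {"series": [{"hand": 0,"dx": 2,"dy": 0,"dz": 0,"ax": 0,"ay": 0,"az": 0},{"hand": 0,"dx": 2,"dy": 0,"dz": 0,"ax": 0,"ay": 0,"az": 0}]}}

```text
t: 19.98
ee_pos: [453.6, -40.7, 91.7]
orientation: [0.756, 0.655, -0.0, 0.0]
force: [-2.4, -3.7, 10.1]
grip_width: 0.2
```

>>> {"method": "move_arm", "body": {"series": [{"hand": 0,"dx": 2,"dy": 0,"dz": 0,"ax": 0,"ay": 0,"az": 0},{"hand": 0,"dx": 2,"dy": 0,"dz": 0,"ax": 0,"ay": 0,"az": 0}]}}

```text
t: 20.23
ee_pos: [454.2, -36.7, 91.8]
orientation: [0.756, 0.655, -0.0, 0.0]
force: [-2.5, -4.2, 10.3]
grip_width: 0.2
```

>>> {"method": "move_arm", "body": {"series": [{"hand": 0,"dx": 2,"dy": 0,"dz": 0,"ax": 0,"ay": 0,"az": 0},{"hand": 0,"dx": 2,"dy": 0,"dz": 0,"ax": 0,"ay": 0,"az": 0}]}}

```text
t: 20.48
ee_pos: [454.8, -33.1, 91.8]
orientation: [0.756, 0.655, -0.0, 0.0]
force: [-1.9, -6.9, 10.1]
grip_width: 0.1
```

>>> {"method": "move_arm", "body": {"series": [{"hand": 0,"dx": 1,"dy": 0,"dz": 0,"ax": 0,"ay": 0,"az": 0},{"hand": 0,"dx": 0,"dy": 0,"dz": -8,"ax": 0,"ay": 0,"az": 0},{"hand": 0,"dx": -9,"dy": 0,"dz": 0,"ax": 0,"ay": 0,"az": 0},{"hand": 0,"dx": -8,"dy": 0,"dz": 0,"ax": 0,"ay": 0,"az": 0},{"hand": 0,"dx": 0,"dy": 0,"dz": 4,"ax": 0,"ay": 0,"az": 0},{"hand": 0,"dx": 0,"dy": 0,"dz": 0,"ax": 0,"ay": 0,"az": 0}]}}

```text
t: 21.22
ee_pos: [452.3, -48.1, 95.1]
orientation: [0.756, 0.655, -0.0, -0.0]
force: [-0.0, -0.1, 0.2]
grip_width: -0.1
```

Run:
```python
from hold import *
g=grab('wrist','w15');gs=grab('scene');s=st()
cv2.imwrite('pics/w15c.png',np.hstack([cv2.resize(g['frame'][0:340,220:420],(350,595),interpolation=2),cv2.resize(gs['frame'][180:280,285:360],(446,595),interpolation=2)])[:,:,::-1])
```

```text
t 21.325 p [452.4 -47.9  95.3] q [ 7.554e-01  6.552e-01 -1.000e-04 -2.000e-04] F [0.4 0.3 0.3] w -0.3
```

View pics/w15c.png

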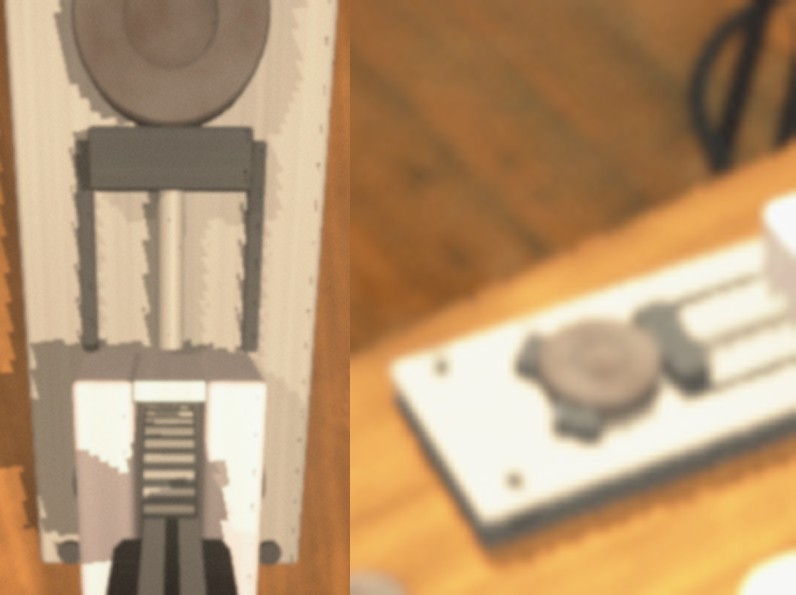

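The puck appears to touch both V blocks, and the tangential force rose to 7 N at the end of the stroke. One more stroke should confirm the stall.

>>> {"method": "move_arm", "body": {"series": [{"hand": 0,"dx": 0,"dy": 0,"dz": 2,"ax": 0,"ay": 0,"az": 0},{"hand": 0,"dx": 0,"dy": 0,"dz": 0,"ax": 0,"ay": 0,"az": 0}]}}

```text
t: 21.58
ee_pos: [452.6, -47.9, 93.5]
orientation: [0.755, 0.655, 0.0, 0.0]
force: [-1.1, 0.7, 5.0]
grip_width: 0.1
```

>>> {"method": "move_arm", "body": {"series": [{"hand": 0,"dx": 0,"dy": 0,"dz": 1,"ax": 0,"ay": 0,"az": 0},{"hand": 0,"dx": 0,"dy": 0,"dz": 0,"ax": 0,"ay": 0,"az": 0}]}}

```text
t: 21.82
ee_pos: [452.6, -47.9, 92.6]
orientation: [0.755, 0.655, 0.0, 0.0]
force: [-1.1, -0.0, 7.5]
grip_width: -0.2
```

>>> {"method": "move_arm", "body": {"series": [{"hand": 0,"dx": 0,"dy": 0,"dz": 0.8,"ax": 0,"ay": 0,"az": 0},{"hand": 0,"dx": 0,"dy": 0,"dz": 0,"ax": 0,"ay": 0,"az": 0}]}}

```text
t: 22.08
ee_pos: [452.6, -47.9, 91.9]
orientation: [0.755, 0.655, 0.0, 0.0]
force: [-3.5, 0.2, 10.9]
grip_width: 0.3
```

>>> {"method": "move_arm", "body": {"series": [{"hand": 0,"dx": 2,"dy": 0,"dz": 0,"ax": 0,"ay": 0,"az": 0},{"hand": 0,"dx": 2,"dy": 0,"dz": 0,"ax": 0,"ay": 0,"az": 0}]}}

```text
t: 22.32
ee_pos: [453.3, -44.9, 92.0]
orientation: [0.756, 0.655, -0.0, 0.001]
force: [-2.9, -7.4, 10.9]
grip_width: -0.2
```

>>> {"method": "move_arm", "body": {"series": [{"hand": 0,"dx": 2,"dy": 0,"dz": 0,"ax": 0,"ay": 0,"az": 0},{"hand": 0,"dx": 2,"dy": 0,"dz": 0,"ax": 0,"ay": 0,"az": 0}]}}

```text
t: 22.58
ee_pos: [454.0, -40.9, 92.0]
orientation: [0.756, 0.655, 0.0, 0.001]
force: [-0.1, -6.8, 11.4]
grip_width: -0.3
```

>>> {"method": "move_arm", "body": {"series": [{"hand": 0,"dx": 2,"dy": 0,"dz": 0,"ax": 0,"ay": 0,"az": 0},{"hand": 0,"dx": 2,"dy": 0,"dz": 0,"ax": 0,"ay": 0,"az": 0}]}}

```text
t: 22.82
ee_pos: [454.6, -36.9, 92.1]
orientation: [0.756, 0.655, 0.0, 0.001]
force: [-0.9, -6.8, 11.1]
grip_width: -0.3
```

Tangential force is steady at 7 N against 4 to 5 N while rolling, with constant normal force. The wheel is stalled and the tip is slipping. Lift off and check.

>>> {"method": "move_arm", "body": {"series": [{"hand": 0,"dx": 0,"dy": 0,"dz": -10,"ax": 0,"ay": 0,"az": 0},{"hand": 0,"dx": -20,"dy": 0,"dz": -40,"ax": 0,"ay": 0,"az": 0},{"hand": 0,"dx": -5,"dy": 0,"dz": -50,"ax": 0,"ay": 0,"az": 0},{"hand": 0,"dx": 30,"dy": 0,"dz": -30,"ax": 0,"ay": 0,"az": 0},{"hand": 0,"dx": 20,"dy": 0,"dz": 0,"ax": 0,"ay": 0,"az": 0},{"hand": 0,"dx": 0,"dy": 0,"dz": 0,"ax": 0,"ay": 0,"az": 0},{"hand": 0,"dx": 0,"dy": 0,"dz": 0,"ax": 0,"ay": 0,"az": 0}]}}

```text
t: 23.7
ee_pos: [457.4, -11.9, 221.7]
orientation: [0.756, 0.655, -0.0, -0.0]
force: [-0.3, 0.5, -0.7]
grip_width: -0.2
```

Run:
```python
from hold import *
g=grab('wrist','w16');gs=grab('scene','s16');gd=grab('side','d16');s=st()
cv2.imwrite('pics/w16c.png',np.hstack([cv2.resize(g['frame'][60:310,240:400],(384,600),interpolation=2),cv2.resize(gs['frame'][180:280,285:352],(400,600),interpolation=2)])[:,:,::-1])
```

```text
t 23.85 p [457.6 -12.1 221.6] q [ 7.558e-01  6.548e-01 -3.000e-04 -1.000e-04] F [ 0.3 -0.  -0.3] w 0.1
```

View pics/w16c.png

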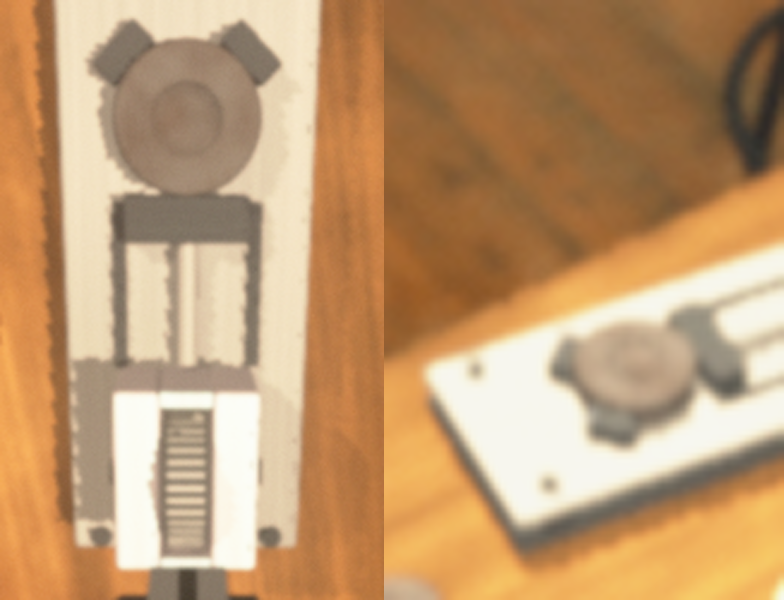

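View pics/d16.png

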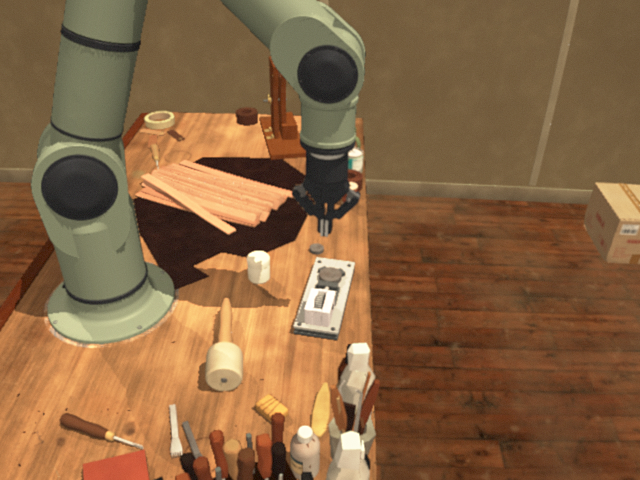

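The puck touches both V blocks and the jaw, and the bystanders are where they were. Handing in.

```bash
python3 -c "
from h import *
st();print(order.hand_in())"
```

```text
t 23.85 p [457.6 -12.1 221.6] q [ 7.558e-01  6.548e-01 -3.000e-04 -1.000e-04] F [ 0.3 -0.  -0.3] w 0.1
the job is handed in; nothing more can be done
None
```

The anvil is clamped in the holder, and I handed the job in at 23.9 s. I laid the larger anvil flat in the nest, about 7 to 8 mm short of its seat, and let go. I then closed the jaw with four thumbwheel strokes, feeling for the crown before each one. Readings while stroking were 8 to 12.4 N downward.

**Clamping:** On the last stroke the wheel stalled. The tip slipped at a steady 7 N along the rim, against about 4 to 5 N while rolling, with 11 N pressing down.

**Seating:** The wrist and scene pictures afterwards show the anvil against both V blocks and the jaw.

**Bystanders:** The side picture shows the beeswax, bone folder and small look-alike where they were. I checked this by eye, not by measurement. The spool and belt coil are partly hidden behind the gripper there, but the arm never went near them.

**Disagreements and limits:**
- The cameras differed by up to 5 mm on the holder's position. I went by the close wrist views and by touch.
- The downward force briefly read 12.4 N on the second stroke, just over the 7 to 12 N range, and I eased off at once.
- Holding the anvil after release is judged from the pictures only. I did not pull on it.

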